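# Shut and latch the test-meter case

### The job

Close up the blue instrument case on the bench without picking anything up: push its open lid all the way down with your fingertips until it lies flush on the case, and only then push the two steel slide latches on the case's front outwards, away from each other, each to the end of its travel. Leave the case standing where it is, and do not disturb the screwdriver, the tape roll or the can beside it.

Things in the scene. Friction and masses are not known exactly. Their poses are not given: they have to be found in the camera images.
- case: Open blue plastic case, 180 mm deep (x), 260 wide (y), 75 high (z), about 3 kg, loose on the bench (hard shoving slides it). Origin: centre of its underside. Its x axis points from the hinge side (nearest the robot) to the front with the latches (away from the robot); y is to the left seen along x, z up. A black meter and two probes lie in foam inside, below the rim.
- lid (a joint): Angle of the lid in rad: 0 = flat shut on the rim, grows as it opens, at most 1.5 (nearly upright). It starts open. A friction hinge holds the lid wherever it is left; about 5 N at its free edge moves it.
- lid_hinge (a point): Middle of the hinge line, on the case's rim nearest the robot: 90 mm from the case's centre along its -x, 75.5 mm above the bench; it runs along the case's y. The lid is a flat panel 182 mm long, 260 wide, 12 thick; its underside starts here. Shut, its outer face is up, 87.5 mm above the bench; open, it looks up and back to the robot. Axes: x to the free edge, z out of the outer face.
- lid_edge (a point): Middle of the lid's free edge, on its outer face, 180 mm from the hinge line; axes as lid_hinge. 92 to 118 mm to either side of the middle, the edge has a keeper plate that sticks out 13.5 mm and hangs 20 mm below the lid's underside; pushed out, the bolts of the latches lie behind the keepers.
- latch_left (a joint): Travel in m of the latch on the +y half of the case's front: 0 = fully in (open), 0.03 = fully out (latched). Moves along the case's +y as it grows. Starts at 0 to 0.008. It slides stiffly at about 3 N and stays where it is left.
- latch_right (a joint): The same for the latch on the -y half: 0 = fully in (open), 0.03 = fully out (latched). Moves along the case's -y as it grows.
- latch_left_tab (a point): Centre of the left latch's upright steel thumb tab: 12 mm wide along the case's y, 26 mm along its x (97 to 123 mm in front of the case's centre; this point at 110), 40 mm tall, 26 to 66 mm above the bench. It is 45 mm from the case's middle with the latch at 0, 75 mm at 0.03. Axes as the case.
- latch_right_tab (a point): The same point of the right latch's tab, on the -y side. The space between the two tabs is free.
- screwdriver_grip (a point): Bystander: the grip of a red-handled screwdriver, 190 mm long, lying on the bench on the case's +y side. Leave alone.
- tape: Bystander: yellow roll of tape lying flat, 90 mm across, 22 mm high, on the case's -y side; origin at the centre of its underside. Leave alone.
- can: Bystander: upright spray can, 56 mm across, 150 mm high, beyond the tape on the case's -y side; origin at the centre of its underside. Leave alone.

How it is judged (in metres and radians):
On the way, in this order (a step that is already met when the one before it is completed fails the run):
1. the lid is pushed flush while both latches are still in (value of joint lid below 0.035 rad and value of joint each of latch_left, latch_right below 0.014 m), for 0.2 s.
2. both latches are pushed out to the end, the lid still shut (value of joint lid below 0.035 rad and value of joint each of latch_left, latch_right above 0.026 m), for 0.2 s.
At the end, for the whole second after the job is handed in: Lid within 0.035 rad of shut, both latches at least 26 mm out of 30, the case level, at rest and within 30 mm of where it stood, the screwdriver, tape and can within 20 mm of where they were (all of step 2 and distance of case from where it was at the start of the episode below 0.03 m and angle between case's own z axis and vertical below 0.05 rad and linear speed of case below 0.02 m/s and distance of each of screwdriver_grip, tape, can from where it was at the start of the episode below 0.02 m); the robot touches nothing.
It fails at once if a latch is pushed out while the lid is open (value of joint lid above 0.08 rad and value of joint any of latch_left, latch_right above 0.018 m).
It fails at once if the case is lifted off the bench or tipped (height (world z) of case above 0.01 m or angle between case's own z axis and vertical above 0.12 rad).
It fails at once if the case is shoved more than 40 mm (distance of case from where it was at the start of the episode above 0.04 m).
It fails at once if a bystander is knocked, moved or lifted (distance of any of screwdriver_grip, tape, can from where it was at the start of the episode above 0.025 m).
It also fails if it takes over 54 s, if anything falls off the work surface, if the arm or the gripper's body presses on something with over 40 N, if the wrist force passes 120 N, or if a joint passes its speed limit or range.

### The arm

A 6-joint arm with a two-finger parallel gripper is mounted at the origin on the work surface. World frame = base frame: x ahead of the robot, y to its left, z up, the work surface at z = 0. Lengths are in m, angles in degrees, forces in N, time in s.
With the tool pointing down it reaches from about 0.325 to 0.85 m from the base axis. Payload 15.5 kg.
Tool frame: the origin (TCP) lies at the very end of the fingers, on their centre line; the grasp point (between the pads) lies arm.grip_depth behind it (arm.grip_depth is the distance from the TCP to the grasp point, in m); z points along the fingers, y is the direction in which the jaws open and shut (so a half turn about z gives the same grasp; the last joint's range is limited). The gripper opens to 91 mm and grips with 3 to 60 N. Pads are 32 mm wide; open, the fingers measure 118 mm over their backs; the gripper's body (76 mm by 178 mm) begins 60 mm behind the grasp point.
Start: joints at [67.81, 28.281, 77.091, -0, 74.628, -5.472], TCP at [0.18, 0.599, 0.214] pointing down, gripper open.
Joint ranges: [-166.48, 166.48], [-47.26, 123.95], [12.59, 153.08], [-70.14, 250.14], [6.76, 159.57], [-176.63, 176.63]. Speed limits (degrees/s): [108.29, 108.29, 147.25, 172.46, 172.46, 172.46].

### API

Orientations are given as a 3x3 rotation matrix whose columns are the frame's x, y, z axes.
In Python, from rig import arm gives the robot as it stands. Calls block until the motion is done:
- arm.move_to(position, orientation): joint-space move of the TCP to a pose.
- arm.move_l(position, orientation=None, feed=0.15): straight line of the TCP; orientation=None keeps the orientation; feed is the mean speed in m/s.
- arm.move_joints(angles): joint-space move.
- arm.grip(opening): finger opening in m; the grip force is fixed at half the most; returns when the fingers have stopped.
- arm.sleep(seconds).
- arm.solve_ik(position, orientation): joint angles nearest the present ones, or None.
- arm.snapshot(name): name is "side" or "top" or "wrist"; returns the picture (480x640x3 uint8, red, green, blue); there is no depth.
- arm.get_calibration(name): a dict with "intrinsics" (3x3 intrinsics, pixels), "cam_to_world" (4x4, takes a point from camera to world coordinates). Camera axes: x right, y down, z forward; pixel columns grow to the right and rows downward; lengths in m; the calibration is good to about 2 mm. A picture is of the moment at which its call begins: read the wrist's pose just before it. get_calibration takes no time and is no camera call; for the wrist camera it gives the pose at the moment of the call.
A pose or a line that the arm cannot do raises arm.Unreachable and nothing moves.
- arm.sign_off(): hands the job in, once; it reports no verdict.
Readings, each from a call of its own:
- arm.current_t(): time.
- arm.current_joint_positions(): joint angles.
- arm.current_dq(): joint speeds.
- arm.current_tau(): joint torques, N m.
- arm.current_ee_pos(): TCP position.
- arm.current_tool_rot(): TCP orientation.
- arm.current_force(): force on the tool from outside, world axes, zero at the start.
- arm.current_torque(): the same for the moment, N m.
- arm.current_width(): finger opening in m.
Only numpy, scipy, OpenCV 4.12 (cv2) and the standard library are available. Lean on these libraries where they do the work, as an engineer would, in place of code of your own. Each camera call takes 0.05 s, during which the arm holds its last target.

## Working session

There is one attempt and no reset: what is moved stays moved. The work goes in short steps, each a Python script; the robot and the scene stay as the last script left them, time stands still between calls to the robot, and variables do not carry over. Pictures are saved under pics/ and viewed, and the job is handed in when it is done.

```bash
ls; mkdir -p pics; python3 - <<'E'
from rig import arm
import cv2,numpy as np
np.set_printoptions(precision=4,suppress=True)
for n in ["side","top","wrist"]:
    c=arm.get_calibration(n); print(n,c["intrinsics"],c["cam_to_world"])
    cv2.imwrite(f"pics/{n}0.png",arm.snapshot(n)[:,:,::-1])
print(arm.current_t(),arm.grip_depth,arm.current_tool_rot())
E
```

```text
pics
side [[618.5321   0.     325.6714]
 [  0.     618.5321 245.4085]
 [  0.       0.       1.    ]] [[-0.8505 -0.4107  0.3286  0.2041]
 [-0.526   0.6587 -0.538   0.5713]
 [ 0.0045 -0.6304 -0.7762  0.9168]
 [ 0.      0.      0.      1.    ]]
top [[500.6648   0.     321.5179]
 [  0.     500.6648 235.4325]
 [  0.       0.       1.    ]] [[-0.037  -0.9757  0.2162  0.3476]
 [-0.9993  0.0355 -0.0105 -0.015 ]
 [ 0.0026 -0.2164 -0.9763  1.0558]
 [ 0.      0.      0.      1.    ]]
wrist [[330.4557   0.     319.0335]
 [  0.     330.4557 238.8194]
 [  0.       0.       1.    ]] [[ 0.2877  0.9281  0.2364  0.113 ]
 [ 0.9577 -0.278  -0.0739  0.6186]
 [-0.0029  0.2477 -0.9688  0.3836]
 [ 0.      0.      0.      1.    ]]
0.15 0.0188 [[-0.9577  0.2877 -0.0004]
 [ 0.2877  0.9577 -0.0008]
 [ 0.0001 -0.0009 -1.    ]]
```

View pics/side0.png

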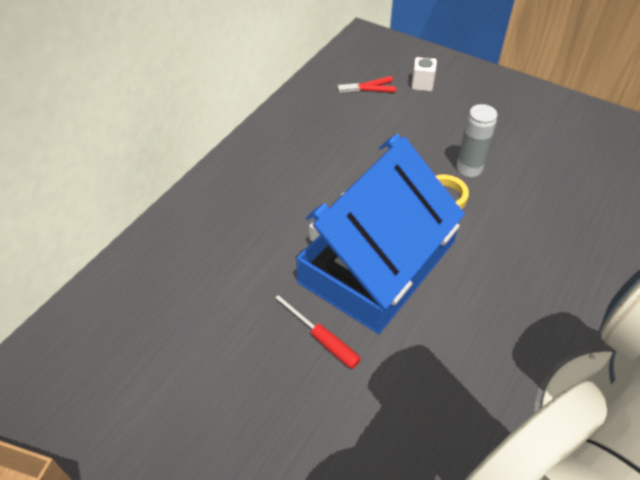

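View pics/top0.png

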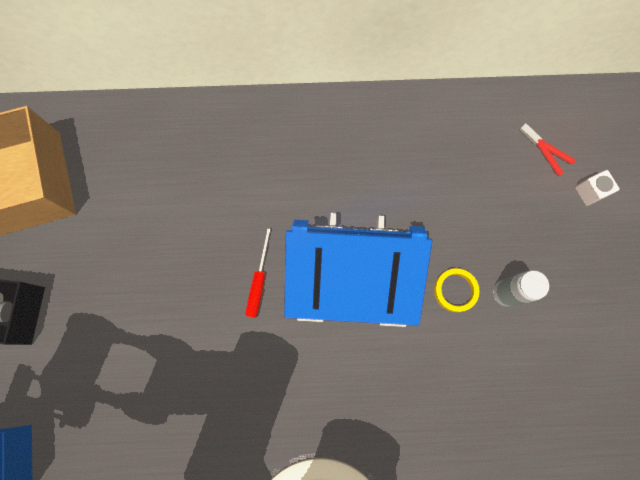

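View pics/wrist0.png

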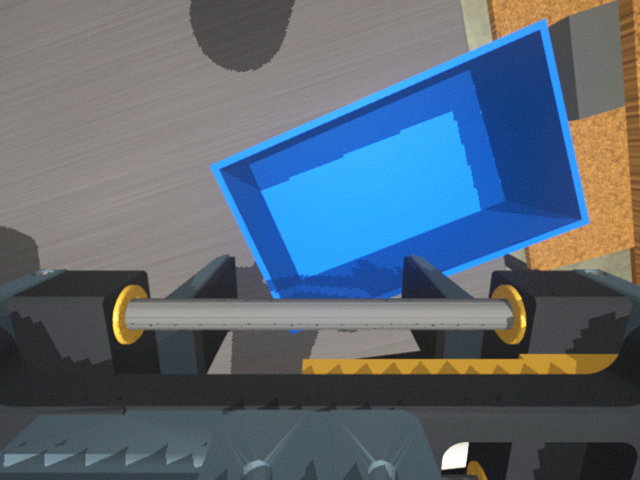

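Side view: lid half open, near corner at (380,320), keepers at (318,213) and (393,142). Top view: lid spans (285,230) to (430,325), hinge plates near (310,320) and (393,324), tabs near (335,218) and (381,222). Next I'll crop to get better pixels.

```bash
python3 - <<'E'
import cv2
t=cv2.imread("pics/top0.png")[200:340,235:435]; cv2.imwrite("pics/topc.png",cv2.resize(t,None,fx=4,fy=4,interpolation=cv2.INTER_CUBIC))
t=cv2.imread("pics/side0.png")[125:335,290:480]; cv2.imwrite("pics/sidec.png",cv2.resize(t,None,fx=2.8,fy=2.8,interpolation=cv2.INTER_CUBIC))
E
```

```text
(no output)
```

View pics/topc.png

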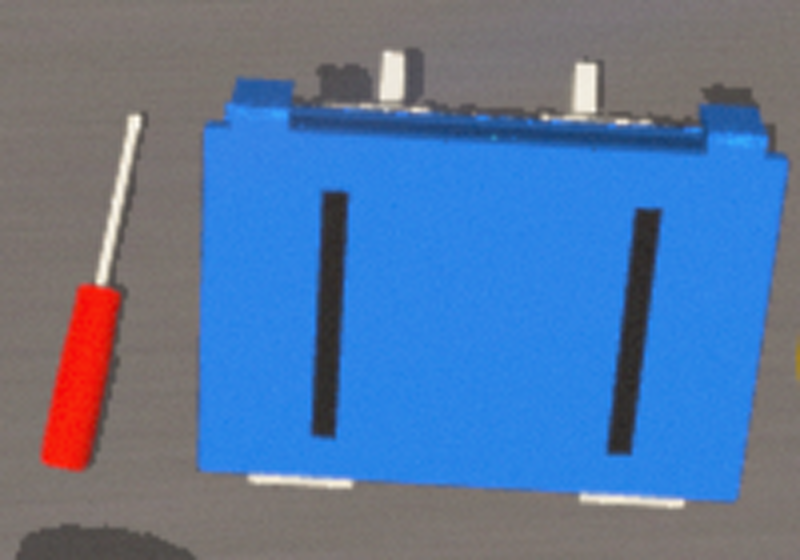

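View pics/sidec.png

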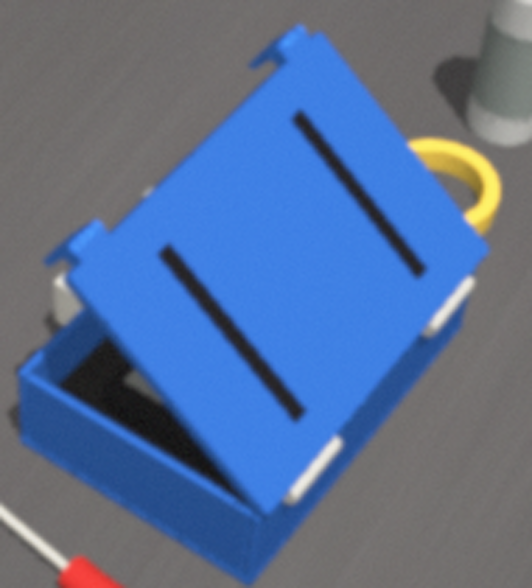

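```bash
cat > h.py <<'E'
from rig import arm
import cv2,numpy as np
np.set_printoptions(precision=4,suppress=True)
def ray(n,uv):
    c=arm.get_calibration(n); T=c["cam_to_world"]
    d=T[:3,:3]@np.linalg.inv(c["intrinsics"])@[uv[0],uv[1],1]
    return T[:3,3],d/np.linalg.norm(d)
def onz(n,uv,z):
    o,d=ray(n,uv); return o+d*(z-o[2])/d[2]
def tri(a,b):
    A=np.zeros((3,3));B=np.zeros(3); R=[ray("top",a),ray("side",b)]
    for o,d in R:
        P=np.eye(3)-np.outer(d,d); A+=P;B+=P@o
    p=np.linalg.solve(A,B)
    return p,[np.linalg.norm((np.eye(3)-np.outer(d,d))@(p-o)) for o,d in R][0]
tc=lambda u,v:((u-1.5)/4+235,(v-1.5)/4+200)
sc=lambda u,v:((u-.9)/2.8+290,(v-.9)/2.8+125)
E
python3 - <<'E'
from h import *
T=dict(fl=(205,124),fr=(788,157),hl=(198,471),hr=(738,501))
S=dict(fl=(68,278),fr=(322,38),hl=(268,515),hr=(487,245))
P={}
for k in T:
    P[k],e=tri(tc(*T[k]),sc(*S[k])); print(k,P[k],e)
for a,b in (("fl","fr"),("hl","hr"),("fl","hl"),("fr","hr")): print(a,b,np.linalg.norm(P[a]-P[b]))
y=P["fl"]-P["fr"]+P["hl"]-P["hr"]; print("yaw",np.degrees(np.arctan2(-y[0],y[1])))
f=P["fl"]+P["fr"]-P["hl"]-P["hr"]; print("lid",np.arctan2(f[2],np.hypot(f[0],f[1])), 'yaw', np.degrees(np.arctan2(f[1],f[0])))
print("hingemid",(P["hl"]+P["hr"])/2)
# bench corner near left (side crop)
print("case bottom near-left", onz("side",sc(250,583),0),"far-left",onz("side",sc(22,440),0))
for p in ((381,52),(405,52),(380,100),(403,100),(577,62),(597,62),(572,112),(597,114)): print("tab",p,onz("top",tc(*p),.066))
# bystanders
print("tape",onz("top",(457.5,290),.022),"can top",onz("top",(533,286),.15))
for p in((67,468),(100,287),(135,115)): print("sd",onz("top",tc(*p),.01))
E
```

```text
fl [0.5511 0.0387 0.1874] 9.996589867019332e-05
fr [ 0.5262 -0.2209  0.1827] 0.001330023835120004
hl [0.406  0.0527 0.0817] 0.0014305889622534466
hr [ 0.3829 -0.2051  0.084 ] 0.0021699160913978234
fl fr 0.26082737525088795
hl hr 0.2588400096650815
fl hl 0.180026457732303
fr hr 0.1746833579964068
yaw -5.297480525262883
lid 0.6143835773199317 yaw -5.878179394151818
hingemid [ 0.3945 -0.0762  0.0828]
case bottom near-left [0.4132 0.0518 0.    ] far-left [0.5908 0.0357 0.    ]
tab (381, 52) [ 0.6139 -0.0445  0.066 ]
tab (405, 52) [ 0.6135 -0.0568  0.066 ]
tab (380, 100) [ 0.5887 -0.043   0.066 ]
tab (403, 100) [ 0.5883 -0.0547  0.066 ]
tab (577, 62) [ 0.605  -0.1444  0.066 ]
tab (597, 62) [ 0.6046 -0.1546  0.066 ]
tab (572, 112) [ 0.5789 -0.1403  0.066 ]
tab (597, 114) [ 0.5774 -0.1529  0.066 ]
tape [ 0.4509 -0.3027  0.022 ] can top [ 0.4403 -0.4048  0.15  ]
sd [0.4129 0.1248 0.01  ]
sd [0.5065 0.1068 0.01  ]
sd [0.5988 0.0871 0.01  ]
```

```bash
cat >> h.py <<'E'
yaw=np.radians(-5.5)
cx=np.array([np.cos(yaw),np.sin(yaw),0]);cy=np.array([-np.sin(yaw),np.cos(yaw),0]);C=np.array([.490,-.0855,0])
R=np.column_stack([-cx,cy,[0,0,-1]])
W=lambda x,y,z:C+x*cx+y*cy+np.array([0,0,z])
def st(s=""): print(s,"t%.2f"%arm.current_t(),arm.current_ee_pos(),"F",arm.current_force(),"w%.4f"%arm.current_width())
E
python3 - <<'E'
from h import *
arm.grip(0.0)
p=arm.current_ee_pos()
arm.move_l([p[0],p[1],.30],feed=.3)
arm.move_to(W(.0,0,.29),R); st("above")
def tgt(th,d=0):
    x=-.09+.135*np.cos(th)-.012*np.sin(th)
    z=.0755+.135*np.sin(th)+.012*np.cos(th)+.016*np.tan(th)+d
    return W(x,0,z)
arm.move_l(tgt(.614,.02),R,feed=.15); st("near")
for th in np.linspace(.62,.35,7):
    arm.move_l(tgt(th),R,feed=.06); st("%.2f"%th)
    if abs(arm.current_force()[2])>25: break
cv2.imwrite("pics/side1.png",arm.snapshot("side")[:,:,::-1])
E
```

```text
above t4.60 [ 0.4902 -0.085   0.29  ] F [-0.4003  0.3179 -0.4386] w0.0003
near t5.39 [ 0.5037 -0.0868  0.195 ] F [ 0.5908 -0.215   0.7287] w0.0003
0.62 t5.86 [ 0.5026 -0.0867  0.1749] F [-0.0461 -0.1077  0.2102] w0.0004
0.57 t6.12 [ 0.5069 -0.0871  0.1691] F [-0.3236 -0.92   -0.3618] w0.0005
0.53 t6.39 [ 0.5103 -0.0874  0.1631] F [-0.0104  0.2621  0.2495] w0.0003
0.48 t6.66 [ 0.5137 -0.0878  0.1571] F [ 0.8295 -1.4675 -0.4375] w0.0004
0.44 t6.92 [ 0.5169 -0.0881  0.151 ] F [ 0.3515 -0.1733 -0.4847] w0.0005
0.39 t7.19 [ 0.5198 -0.0884  0.1448] F [ 0.2437 -0.3     0.5661] w0.0007
0.35 t7.46 [ 0.5225 -0.0886  0.1385] F [ 0.4276 -0.2487 -0.5768] w0.0004
```

View pics/side1.png

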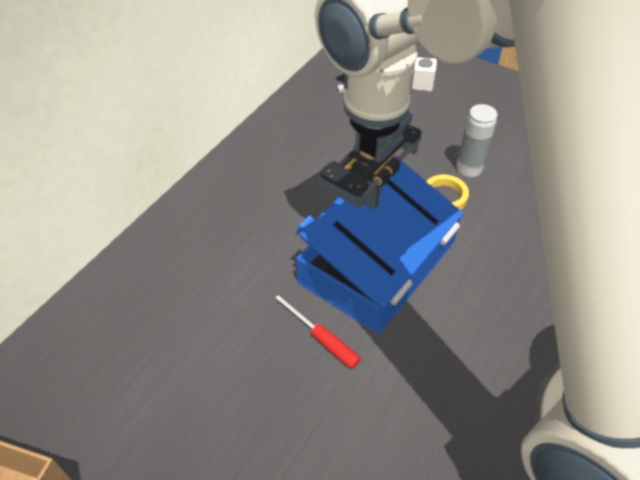

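The lid has come down (its near free corner is now about (303,236), it was (314,223)), and the fingertips are on its face. The force reading is small. I'll continue.

```bash
python3 - <<'E'
from h import *
def tgt(th,d=0):
    x=-.09+.135*np.cos(th)-.012*np.sin(th)
    z=.0755+.135*np.sin(th)+.012*np.cos(th)+.016*np.tan(th)+d
    return W(x,0,z)
for th in (.3,.25,.2,.15,.1,.06,.03,.01,-0.01):
    arm.move_l(tgt(th),R,feed=.06); st("%.2f"%th)
    if abs(arm.current_force()[2])>25: break
for i in range(8):
    if abs(arm.current_force()[2])>12: break
    p=arm.current_ee_pos(); z=.085-.001*i
    arm.move_l([p[0],p[1],z],R,feed=.02); arm.sleep(.1); st("press")
cv2.imwrite("pics/side2.png",arm.snapshot("side")[:,:,::-1])
E
```

```text
0.30 t7.78 [ 0.5252 -0.0889  0.1314] F [ 0.0398 -0.0026  0.4596] w0.0005
0.25 t8.06 [ 0.5276 -0.0891  0.1242] F [-0.1657 -0.7853  0.9195] w0.0003
0.20 t8.33 [ 0.5296 -0.0893  0.1169] F [-0.1909  0.0481  0.1194] w0.0009
0.15 t8.61 [ 0.5314 -0.0894  0.1096] F [0.0218 0.7913 0.4406] w0.0007
0.10 t8.88 [ 0.5327 -0.0896  0.1021] F [ 0.5277  0.2364 -0.2142] w0.0008
0.06 t9.13 [ 0.5337 -0.0897  0.0962] F [-1.0578 -0.1943 -0.4573] w0.0005
0.03 t9.38 [ 0.5343 -0.0897  0.0918] F [ 0.6582 -0.7124  0.7136] w0.0005
0.01 t9.63 [ 0.5346 -0.0898  0.0889] F [-0.8451 -0.4192  0.6923] w0.0002
-0.01 t9.88 [ 0.535  -0.0899  0.0875] F [-8.2322  1.7443 34.5279] w0.0002
```

View pics/side2.png

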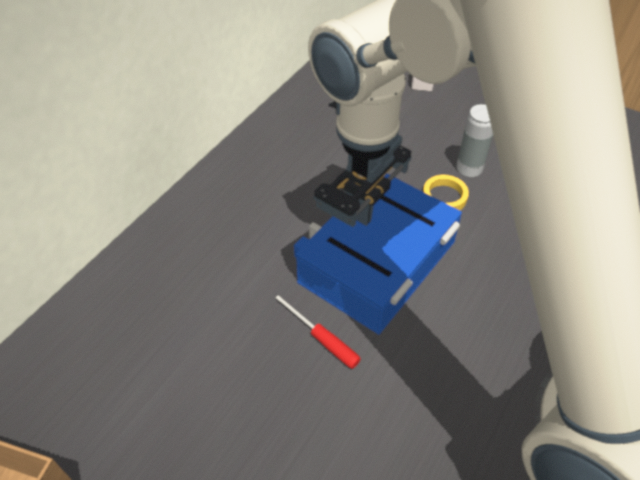

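The lid looks flat on the rim, and the force rose to 34 N at z=0.0875, which is flush height. I'll lift clear and re-measure the tabs.

```bash
python3 - <<'E'
from h import *
arm.sleep(.2); st("hold")
p=arm.current_ee_pos()
arm.move_l([p[0],p[1],.16],feed=.2); st()
arm.move_to(W(-.12,.0,.30),R); st()
t=arm.snapshot("top")[:,:,::-1]; s=arm.snapshot("side")[:,:,::-1]
cv2.imwrite("pics/top3.png",t);cv2.imwrite("pics/side3.png",s)
cv2.imwrite("pics/top3c.png",cv2.resize(t[200:340,235:435],None,fx=4,fy=4,interpolation=cv2.INTER_CUBIC))
cv2.imwrite("pics/side3c.png",cv2.resize(s[125:335,290:480],None,fx=2.8,fy=2.8,interpolation=cv2.INTER_CUBIC))
E
```

```text
hold t10.13 [ 0.535  -0.0899  0.0875] F [-8.6389  1.8616 34.3635] w0.0002
 t10.65 [ 0.5351 -0.0899  0.1601] F [-0.4926 -0.0539  0.0861] w0.0003
 t11.53 [ 0.3712 -0.0742  0.2992] F [ 0.2134 -0.0042  0.1629] w0.0004
```

View pics/top3c.png

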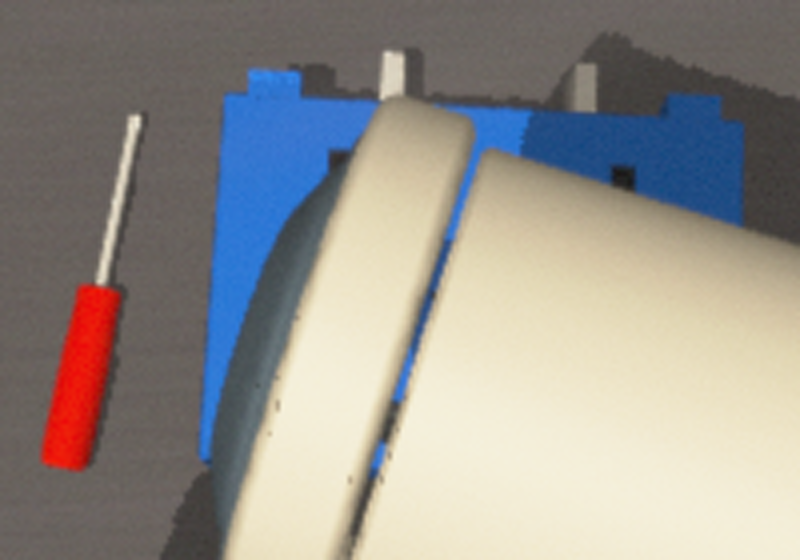

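View pics/side3c.png

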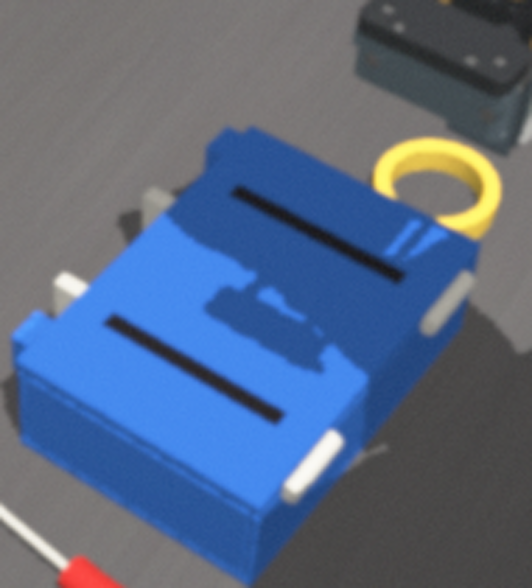

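Lid is flush with no gap at the rim, and the tabs are unchanged at crop (393,52) and (587,63). I'll refine the case frame from the free-edge corners, then go to the tabs.

```bash
python3 - <<'E'
from h import *
a=onz("top",tc(225,94),.0875);b=onz("top",tc(744,122),.0875)
y=a-b;print(a,b,np.linalg.norm(y),np.degrees(np.arctan2(-y[0],y[1])))
c=lambda p:((p-C)@cx,(p-C)@cy)
print("edge",c(a),c(b))
for p in ((381,51),(405,51),(577,63),(597,63)): print("tab front",c(onz("top",tc(*p),.066)))
arm.move_to(W(-.0,.0,.24),R)
arm.move_l(W(.118,-.002,.15),R,feed=.25);st()
w=arm.get_calibration("wrist")
cv2.imwrite("pics/w4.png",arm.snapshot("wrist")[:,:,::-1])
cv2.imwrite("pics/s4.png",arm.snapshot("side")[:,:,::-1])
t=arm.snapshot("top")[:,:,::-1];cv2.imwrite("pics/t4.png",cv2.resize(t[200:340,235:435],None,fx=4,fy=4))
E
```

```text
[0.5893 0.0346 0.0875] [ 0.5657 -0.2226  0.0875] 0.25831067781541656 -5.259336507348584
edge (np.float64(0.0873639471986582), np.float64(0.12906925110757952)) (np.float64(0.08844894451679493), np.float64(-0.12923914800921185))
tab front (np.float64(0.11995221242746433), np.float64(0.052678643291341046))
tab front (np.float64(0.12068512665779753), np.float64(0.040423891289005094))
tab front (np.float64(0.11959591972582492), np.float64(-0.0476423217260694))
tab front (np.float64(0.12020601141112064), np.float64(-0.05784627672930655))
 t12.97 [ 0.6065 -0.0988  0.1509] F [-0.0825  1.2954 -0.0448] w0.0008
```

View pics/w4.png

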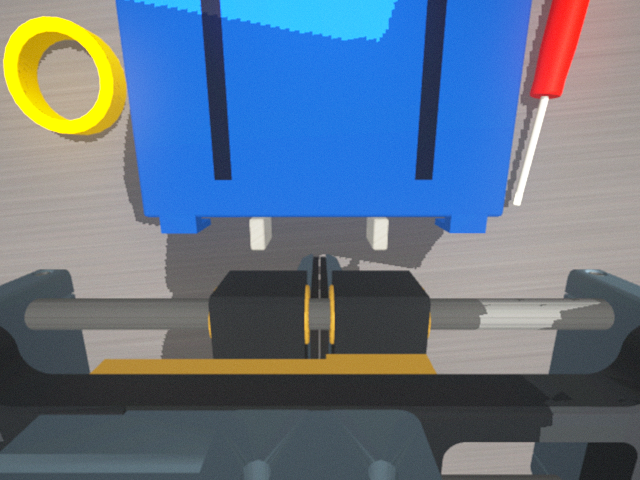

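View pics/s4.png

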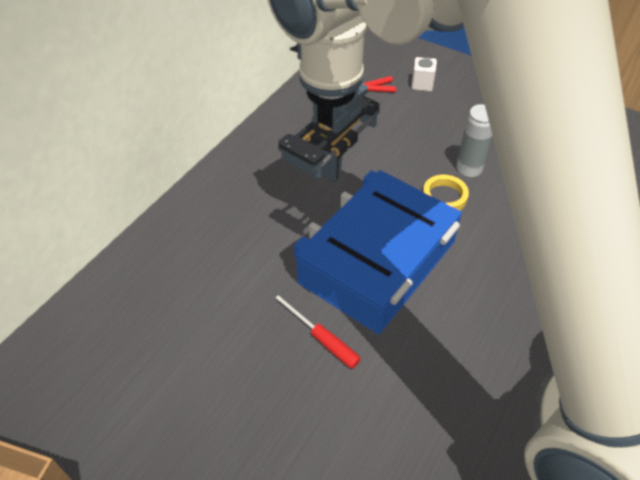

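The fingers are centred in front of the gap between the tabs, which sit at wrist pixels (260,233) and (378,233). I'll go down and push the left tab first.

```bash
cat >> h.py <<'E'
X=.117;Z=.042
def push(s,y0,ymax):
    y=y0;n=0
    while y<=ymax+1e-9:
        arm.move_l(W(X,s*y,Z),R,feed=.03); f=arm.current_force()
        fy=-s*(f@cy)
        print("y%.4f act%.4f t%.2f fy%.1f fz%.1f"%(y,s*((arm.current_ee_pos()-C)@cy),arm.current_t(),fy,f[2]))
        n=n+1 if fy>9 else 0
        if fy>14 or n>=3: break
        y+=.0015
E
python3 - <<'E'
from h import *
arm.move_l(W(X,-.002,.10),R,feed=.15)
for z in (.08,.06,Z):
    arm.move_l(W(X,-.002,z),R,feed=.1); st()
    if abs(arm.current_force()[2])>8: raise SystemExit
arm.move_l(W(X,.022,Z),R,feed=.08); st("pre")
push(1,.0235,.0575)
E
```

```text
t13.95 [ 0.6063 -0.0987  0.0804] F [-0.4344  1.0331  0.5765] w0.0006
 t14.30 [ 0.6061 -0.0987  0.06  ] F [0.4857 0.5969 1.5413] w0.0006
 t14.63 [ 0.6061 -0.0987  0.0419] F [-0.3734  0.2448  0.3276] w0.0006
pre t15.08 [ 0.6087 -0.0742  0.0422] F [0.0464 0.093  0.0485] w0.0008
y0.0235 act0.0233 t15.33 fy0.3 fz0.4
y0.0250 act0.0250 t15.58 fy-0.3 fz-0.3
y0.0265 act0.0266 t15.83 fy-0.1 fz0.1
y0.0280 act0.0281 t16.08 fy0.4 fz0.0
y0.0295 act0.0296 t16.33 fy-0.1 fz0.2
y0.0310 act0.0310 t16.58 fy0.4 fz0.5
y0.0325 act0.0326 t16.83 fy1.9 fz0.6
y0.0340 act0.0341 t17.08 fy1.9 fz-1.1
y0.0355 act0.0357 t17.33 fy0.8 fz0.2
y0.0370 act0.0371 t17.58 fy1.3 fz0.1
y0.0385 act0.0386 t17.83 fy0.3 fz-0.7
y0.0400 act0.0401 t18.08 fy1.2 fz-0.1
y0.0415 act0.0416 t18.33 fy0.0 fz-0.3
y0.0430 act0.0431 t18.58 fy0.8 fz-0.1
y0.0445 act0.0446 t18.83 fy0.2 fz-0.5
y0.0460 act0.0461 t19.08 fy0.7 fz-0.3
y0.0475 act0.0476 t19.33 fy0.8 fz-0.3
y0.0490 act0.0491 t19.58 fy1.4 fz-0.0
y0.0505 act0.0506 t19.83 fy1.3 fz0.4
y0.0520 act0.0521 t20.08 fy1.2 fz0.1
y0.0535 act0.0536 t20.33 fy0.3 fz0.0
y0.0550 act0.0551 t20.58 fy-0.3 fz0.0
y0.0565 act0.0567 t20.83 fy0.0 fz-0.7
```

```bash
python3 - <<'E'
from h import *
push(1,.058,.066)
s=arm.snapshot("side")[:,:,::-1]
cv2.imwrite("pics/s5.png",cv2.resize(s[105:315,230:480],None,fx=2.8,fy=2.8))
E
```

```text
y0.0580 act0.0581 t21.08 fy1.6 fz-0.8
y0.0595 act0.0592 t21.33 fy6.3 fz0.9
y0.0610 act0.0602 t21.58 fy11.5 fz-0.6
y0.0625 act0.0614 t21.83 fy12.9 fz1.5
y0.0640 act0.0628 t22.08 fy13.7 fz1.7
```

View pics/s5.png

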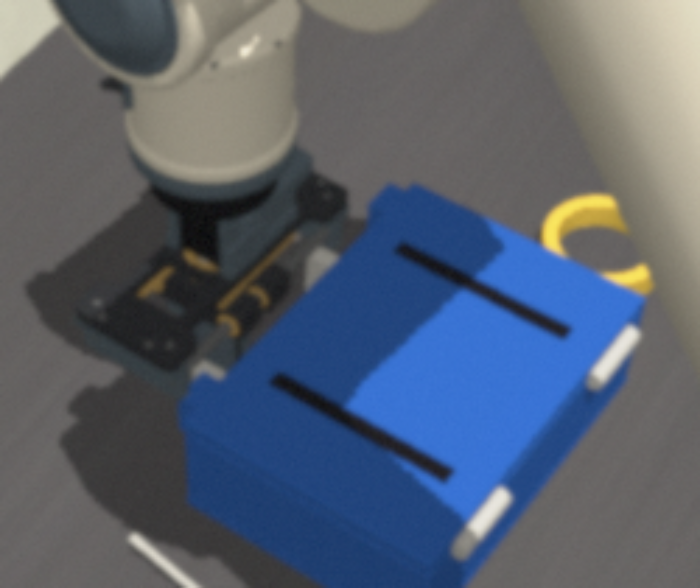

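Left latch is at its stop: the force rose from 0.059 on, and the case crept about 3 mm. Now the right latch.

```bash
python3 - <<'E'
from h import *
arm.move_l(W(X,-.025,Z),R,feed=.12); st("pre")
push(-1,.028,.064)
E
```

```text
pre t23.02 [ 0.6041 -0.1211  0.042 ] F [0.6308 0.0914 0.8312] w0.0003
y0.0280 act0.0277 t23.27 fy0.9 fz0.3
y0.0295 act0.0295 t23.52 fy0.3 fz1.1
y0.0310 act0.0311 t23.77 fy-0.2 fz0.2
y0.0325 act0.0325 t24.02 fy1.9 fz0.3
y0.0340 act0.0341 t24.27 fy0.9 fz0.0
y0.0355 act0.0356 t24.52 fy2.2 fz-0.1
y0.0370 act0.0371 t24.77 fy0.5 fz-0.2
y0.0385 act0.0386 t25.02 fy0.8 fz-0.4
y0.0400 act0.0401 t25.27 fy1.2 fz-0.5
y0.0415 act0.0416 t25.52 fy1.4 fz0.2
y0.0430 act0.0431 t25.77 fy1.5 fz-0.1
y0.0445 act0.0446 t26.02 fy1.8 fz-0.6
y0.0460 act0.0461 t26.27 fy1.7 fz0.7
y0.0475 act0.0476 t26.52 fy1.2 fz0.5
y0.0490 act0.0491 t26.77 fy2.0 fz1.2
y0.0505 act0.0506 t27.02 fy1.0 fz0.2
y0.0520 act0.0521 t27.27 fy0.7 fz-0.9
y0.0535 act0.0536 t27.52 fy0.8 fz-0.8
y0.0550 act0.0545 t27.77 fy7.5 fz1.0
y0.0565 act0.0555 t28.02 fy10.3 fz2.4
y0.0580 act0.0567 t28.27 fy12.8 fz3.1
y0.0595 act0.0579 t28.52 fy13.7 fz4.8
```

Stop reached on the right as well. I'll back off, lift out and check.

```bash
python3 - <<'E'
from h import *
arm.move_l(W(X,0,Z),R,feed=.1)
arm.move_l(W(X+.01,0,.28),R,feed=.2); st()
arm.move_to([.25,.45,.33],R); st()
t=arm.snapshot("top")[:,:,::-1]; s=arm.snapshot("side")[:,:,::-1]
cv2.imwrite("pics/t6.png",t)
cv2.imwrite("pics/t6c.png",cv2.resize(t[200:340,235:435],None,fx=4,fy=4,interpolation=cv2.INTER_CUBIC))
cv2.imwrite("pics/s6c.png",cv2.resize(s[105:315,230:480],None,fx=2.8,fy=2.8,interpolation=cv2.INTER_CUBIC))
E
```

```text
t30.61 [ 0.6159 -0.0976  0.2789] F [ 0.1915  0.4397 -0.2681] w0.0009
 t32.96 [0.2506 0.4498 0.3299] F [-0.4754 -0.4839 -0.0662] w0.0005
```

View pics/t6c.png

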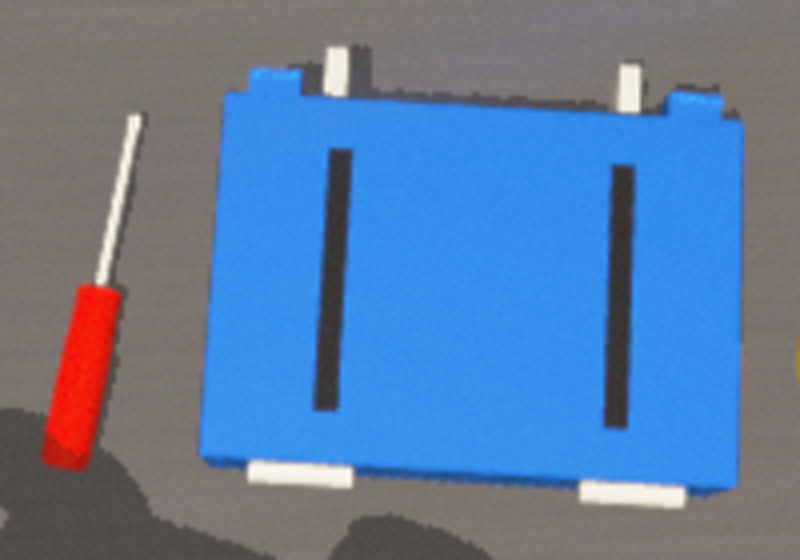

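View pics/s6c.png

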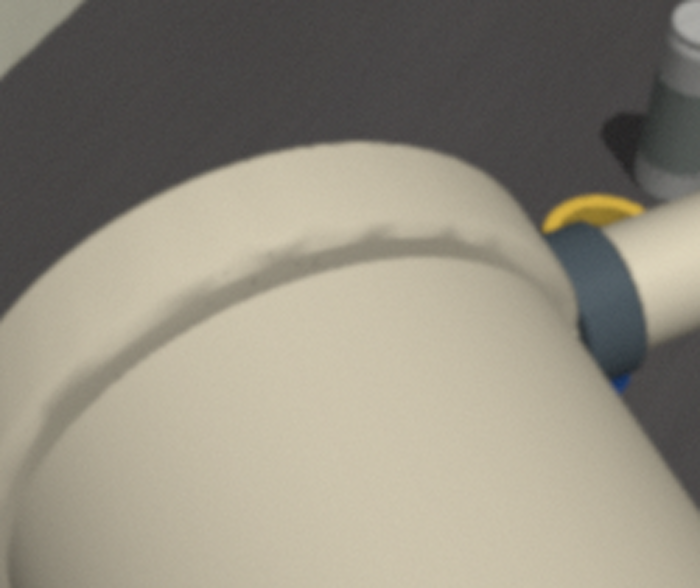

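View pics/t6.png

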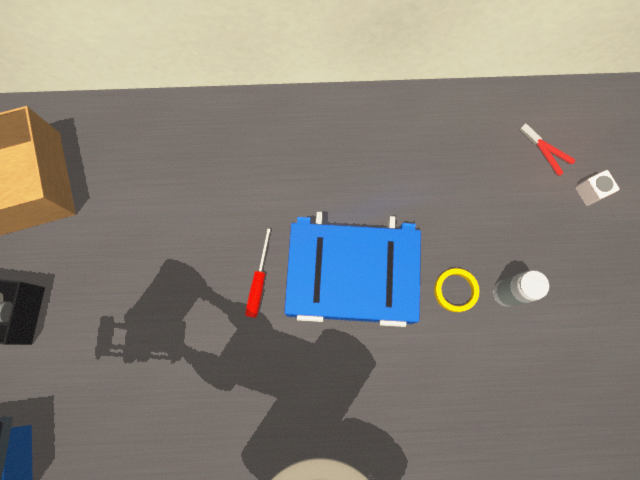

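Top view: lid shut, tabs out at crop (337,47) and (630,64), next to the keepers; the screwdriver, tape and can haven't moved. The arm blocks the side view. Now I'll measure the travel.

```bash
python3 - <<'E'
from h import *
c=lambda u,v,z:np.array([(onz("top",tc(u,v),z)-C)@cx,(onz("top",tc(u,v),z)-C)@cy])
a=c(337.5,47,.066);b=c(630,64,.066)
e1=c(225,93,.0875);e2=c(743,122,.0875);m=(e1+e2)/2
h1=c(200,457,.0875);h2=c(738,488,.0875)
print(a,b,"edge mid",m,"travel L",a[1]-m[1]-.045,"R",m[1]-b[1]-.045,"sum",a[1]-b[1]-.09)
print("lid depth",m[0]-((h1+h2)/2)[0],h1,h2)
a=cv2.imread("pics/top0.png").astype(int);b=cv2.imread("pics/t6.png").astype(int)
def cen(im,f):
    m=f(im[...,2],im[...,1],im[...,0]).astype('uint8'); mm=np.zeros_like(m); mm[220:330,240:560]=m[220:330,240:560]; M=cv2.moments(mm,True); return M['m10']/M['m00'],M['m01']/M['m00']
for n,f in dict(red=lambda r,g,b:(r>150)&(g<80)&(b<80),yel=lambda r,g,b:(r>130)&(g>110)&(b<80)).items(): print(n,cen(a,f),cen(b,f))
st()
E
```

```text
[0.1207 0.075 ] [ 0.1207 -0.0747] edge mid [0.0881 0.0002] travel L 0.02983401392282678 R 0.029880659777219903 sum 0.05971467370004668
lid depth 0.17965156714638222 [-0.0918  0.1281] [-0.0912 -0.1293]
red (254.62846580406654, 294.31423290203327) (254.74952919020717, 293.94350282485874)
yel (456.40877598152423, 289.73556581986145) (456.3889528193326, 289.7721518987342)
 t33.06 [0.2506 0.4498 0.3299] F [ 0.0212 -0.0343  0.2068] w0.0006
```

Both latches measure about 30 mm out, the lid is flush, the case has barely moved and the bystanders are unchanged.

```bash
python3 -c "
from rig import arm
arm.sign_off(); print(arm.current_t())"
```

```text
the job is handed in; nothing more can be done
the job is handed in; nothing more can be done
```

The case is closed and latched, and I handed the job in at about 33 s of the 54 s allowed; no verdict is reported back. I pushed the lid down with closed fingertips until the wrist force rose to 34 N at flush height (87.5 mm). Then, from the gap between the tabs, I pushed the left latch outwards and then the right, each until the end stop showed in the force (about 14 N).

**Last checks, from the top camera:**
- **Latches:** left and right measured 29.8 and 29.9 mm out of 30.
- **Lid:** it measured flat on the case (180 mm deep in plan, as it should be when shut).
- **Case:** pressing the latches against their stops made it creep about 3 to 4 mm each way. It ended within about 1 mm of where it stood after the lid was shut.
- **Bystanders:** the screwdriver and tape had moved less than half a pixel. I only compared the can by eye, and it looked unmoved.
- **Robot:** it was parked clear of everything, with the force reading near zero.

**Not confirmed:** the arm blocked the final side view, so I couldn't check the lid and latches from a second camera after latching. The side view taken before latching showed the lid flush.

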